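Load a coil carrier through the test bay's sprung flap

ROBOT

A 6-joint arm with a two-finger parallel gripper is mounted at the origin on the work surface. World frame = base frame: x ahead of the robot, y to its left, z up, the work surface at z = 0. Lengths are in m, angles in rad, forces in N, time in s.
With the tool pointing down it reaches from about 0.425 to 0.95 m from the base axis. Payload 3.5 kg.
Tool frame: the origin (TCP) lies between the finger pads; the fingertips stand 11 mm ahead of it and the grasp point (between the pads) lies 8 mm behind it; z points along the fingers, y is the direction in which the jaws open and shut (so a half turn about z gives the same grasp; the last joint's range is limited). The gripper opens to 85 mm and grips with 20 to 120 N. Pads are 22 mm wide; open, the fingers measure 114 mm over their backs; the gripper's body (76 mm by 85 mm) begins 54 mm behind the grasp point. The pads swing forward as they close: fully open they stand 13 mm farther back than shut.
Start: joints at [-1.282, 0.286, 1.577, -0, 1.279, -0.15], TCP at [0.287, -0.611, 0.242] pointing down, gripper open.
Joint ranges: [-2.77, 2.77], [-0.9, 2.22], [0.21, 2.48], [-1.53, 4.67], [0.24, 2.81], [-2.84, 2.84]. Speed limits (rad/s): [2.79, 2.79, 3.14, 3.14, 3.14, 3.14].

INTERFACE

Orientations are given as a rotation vector (axis times angle).
In Python, from rig import env gives the robot as it stands. The module is installed in compiled form; this text tells all that it offers.
- The arm moves only by the tool apply_moves, never from a script. Its argument "commands" is a list of rows, each a list of 7 numbers: the closure, from 0 (fully open) to 1 (shut), then the shift along the tool's x, y, z in mm, then the turn, a rotation vector about the tool's x, y, z in degrees. In form: [[gripper, x, y, z, wx, wy, wz], ...]. A call has 1 to 20 rows; each row shifts and turns the pose as measured when the row begins, along the tool's axes as they then stand; what a row does not reach is not made up. A row lasts 1/12 s, in which the tool goes at most 41.7 mm and 7.16 degrees, less where a joint would pass 70% of its speed; a pose out of reach is approached as far as the arm can. A call is refused whole if a number of a shift passes 41.7 or a number of a turn 7.16, either way. A call with a gripper value outside its range is refused whole. The fingers move at their own pace and stop on an object; the grip force is fixed at half the most. Time passes only in rows, so rows that do not move let the fingers close. It gives the time, the measured TCP pose, the force and the opening at its end, in the units of the state.
- env.state(): the state, without advancing time (a new reading comes with each control period).
- env.get_image(name): name is "side" or "top" or "wrist"; returns a dict with "img" (420x560x3 uint8, red, green, blue), "fovy" (degrees; the focal length in pixels is half the picture's height over the tangent of half this angle, whatever the lens; pixels are square), "cx", "cy" (the principal point, pixels), "world_to_cam" (4x4, takes a point from world to camera coordinates); the wrist camera has in their place "mount" (4x4, takes a point from camera to tool coordinates, whose origin is the TCP and whose axes are the flange's). Camera axes: x right, y down, z forward; pixel columns grow to the right and rows downward; lengths in m; the calibration is good to about 2 mm. The wrist camera is an equidistant fisheye: a pixel r from the principal point sees the ray r / f radians off the axis. A picture is of the moment at which its call begins: read the wrist's pose just before it. There is no depth.
- env.finish_job(): hands the job in, once; it reports no verdict.
The state is a dict: "t": time; "qpos": joint angles; "joint_vel": joint speeds; "joint_torque": joint torques, N m; "ee_pos": TCP position; "tcp_rot": TCP orientation; "contact_force": force on the tool from outside, world axes, zero at the start; "wrist_torque": the same for the moment, N m; "opening": finger opening in m.
Only numpy, scipy, OpenCV 4.12 (cv2) and the standard library are available. Lean on these libraries where they do the work, as an engineer would, in place of code of your own. Each camera call takes 0.05 s, during which the arm holds its last target.

TASK

Take the long narrow coil carrier by its handle, set it down in the open mouth of the test bay and slide it through the sprung flap so that the flap closes behind it. Push on until it meets the sprung contact block inside and gently press that block back about 7 mm, without bottoming it, for about a second so the tester can read the coils; then let go and leave the carrier resting in the bay behind the closed flap. Don't force anything that jams, and leave the other carriers, the phone, the snips and the tape where they are.

Things in the scene. Friction and masses are not known exactly. Their poses are not given: they have to be found in the camera images.
- carrier: To be loaded: a black plastic block 60 long (its x) x 36 wide (its y) x 30 mm high, about 0.2 kg, with an upright handle fin on the middle of its top, 26 mm along x, 10 mm thick along y, from 30 to 85 mm above its underside, and a small copper bobbin (12 mm) before and behind the fin. Origin: centre of its underside. Ends alike. It can tip in a weak grip when pushed.
- square_carrier: Not to be moved: a carrier of the same material and handle with a square base 60 x 60 mm and four bobbins, too wide for the bay. Origin: centre of its underside.
- round_carrier: Not to be moved: a carrier of the same material and handle with a round base 62 mm in diameter. Origin: centre of its underside.
- bay: The fixed aluminium test bay: a straight walled lane on a base plate 365 x 100 mm, running from bay x = -120 to 245 mm. Origin: on the table, under the middle of the closed flap; x points along the lane in the direction of travel, y to its left, z up. Lane floor 10 mm above the table, wall tops 44 mm. Inside the flap the lane is 42 mm wide.
- bay_mouth (a point): Point on the lane floor at bay x = -70 mm, the middle of the open-topped mouth where the carrier is set down. The mouth is 58 mm wide inside from bay x = -120 to -45 mm, then its walls narrow like a funnel to 42 mm at x = -8 mm. Axes as the bay's.
- bay_slot (a point): Point at the middle of the clear roof's upper side, bay x = 120 mm. The roof covers the lane from bay x = 0 to 240 mm, 44 to 48 mm above the table, except for a slot 26 mm wide along the middle, in which the carrier's handle sticks up and travels. Pressed on the lane floor the carrier drags by several N; held 1 to 2 mm off it, it slides freely and still clears the roof. Axes as the bay's.
- flap (a joint): Angle in rad of the sprung steel flap across the lane at bay x = 0 (52 mm wide, 13 to 39 mm above the table), on an upright hinge at bay y = -32 mm. 0 = closed; swings only forward (bay +x), to 1.52, springs shut by itself. Pushing through takes up to about 3 N. It can close only once the carrier's rear end is 53 mm past it (carrier centre at bay x = 83 mm or more).
- probe (a joint): How far (m) the sprung contact block under the roof is pressed back along bay +x: 0 at rest, hard bottom at 0.016. It takes 3.6 N to start it and 0.9 N more per mm (10 N at 7 mm). Its resting white face is somewhere between bay x = 124 and 176 mm, different each time: find it by feel. Released, it comes back slowly, sliding the carrier back with it.
- phone: Phone lying flat, 150 x 72 x 9 mm; bystander. Origin: centre of its underside.
- snips: Wire snips lying flat, about 120 x 30 x 10 mm; bystander. Origin: under the middle.
- tape: Yellow tape ring lying flat, 72 mm in diameter, 18 mm high; bystander. Origin: centre of its underside.
Things that resemble listed ones, but are neither listed nor needed, are in the scene too. What is shaped like the carrier but yellow is not meant.

How it is judged:
By the outcome, as a careful person would: the job done as asked, in the order asked, and still so for the second after the job is handed in, with the robot touching nothing.
It also fails if it takes over 72 s, if anything falls off the work surface, if the arm or the gripper's body presses on something with over 40 N, if the wrist force passes 120 N, or if a joint passes its speed limit or range.

## Working session

There is one attempt and no reset: what is moved stays moved. The work goes in short steps, Python scripts to look and compute and a tool call to move; the robot and the scene stay as the last step left them, time stands still between calls to the robot, and variables do not carry over. Pictures are saved under pics/ and viewed, and the job is handed in when it is done.

Besides the shell and the picture viewer there is one more tool, called after ">>>" in YAML: its name, and indented under it one key for each argument. apply_moves: Moves the arm, as the interface text tells. Its arguments: {"type":"object","properties":{"commands":{"type":"array","items":{"type":"array","items":{"type":"number"}}}},"required":["commands"]}

```bash
mkdir -p pics
cat > h.py <<'E'
import numpy as np,cv2
from rig import env
from scipy.spatial.transform import Rotation as R
def snap(n,fn):
    im=env.get_image(n); cv2.imwrite('pics/'+fn,im['img'][:,:,::-1]); return im
def ray(im,u,v,z):
    f=im['img'].shape[0]/2/np.tan(np.radians(im['fovy'])/2)
    T=np.linalg.inv(im['world_to_cam']); d=T[:3,:3]@[(u-im['cx'])/f,(v-im['cy'])/f,1]; o=T[:3,3]
    return o+d*(z-o[2])/d[2]
def proj(im,p):
    f=im['img'].shape[0]/2/np.tan(np.radians(im['fovy'])/2)
    c=im['world_to_cam']@np.r_[p,1]; return np.array([im['cx']+f*c[0]/c[2],im['cy']+f*c[1]/c[2]])
E
python3 - <<'E'
from h import *
import pickle
s=env.state();print(s)
for n in('side','top','wrist'):
    im=snap(n,n+'0.png');pickle.dump(im,open(n+'0.pkl','wb'));print({k:v for k,v in im.items() if k!='img'})
E
```

```text
{'t': 0.0, 'qpos': array([-1.28201578e+00,  2.87184143e-01,  1.57820111e+00,  4.82598481e-05,
        1.27859405e+00, -1.49964052e-01]), 'joint_vel': array([-5.61331837e-04, -8.47994315e-04,  7.83428081e-04, -2.19785937e-05,
        6.42796882e-04,  1.29486209e-03]), 'joint_torque': array([-2.10605838e-03, -4.05982983e+01, -2.92625624e+01, -2.46744294e-04,
        5.77288694e-03,  9.48431307e-07]), 'ee_pos': array([ 0.2866172 , -0.61042129,  0.24092178]), 'tcp_rot': array([-3.06397979e+00, -6.83123797e-01,  1.87463652e-04]), 'contact_force': array([-0.13213628,  0.20574223, -0.65789048]), 'wrist_torque': array([ 0.02924081, -0.01081194, -0.0250714 ]), 'opening': 0.08582124146658762}
{'fovy': 51.793810109507184, 'cx': 280.6519891186408, 'cy': 205.13362765264066, 'world_to_cam': array([[-0.97518537, -0.22137876, -0.00222028,  0.55483742],
       [-0.16144157,  0.71794982, -0.67711497,  0.1240362 ],
       [ 0.15149293, -0.65995417, -0.7358739 ,  1.08020023],
       [ 0.        ,  0.        ,  0.        ,  1.        ]])}
{'fovy': 48.49845984372817, 'cx': 276.31174367341595, 'cy': 210.5545666344424, 'world_to_cam': array([[-0.02903452, -0.99955021, -0.00750773,  0.02659561],
       [-0.98295768,  0.02991493, -0.18138163,  0.54511664],
       [ 0.18152464,  0.00211345, -0.98338413,  1.12990395],
       [ 0.        ,  0.        ,  0.        ,  1.        ]])}
{'fovy': 65.70646984690485, 'cx': 278.74880288624837, 'cy': 207.00507828161824, 'mount': array([[ 7.28047252e-04, -9.57860340e-01, -2.87233423e-01,
         7.30495256e-02],
       [ 9.99999318e-01,  4.34919982e-04,  1.08432420e-03,
        -7.39042875e-04],
       [-9.13707595e-04, -2.87234016e-01,  9.57860003e-01,
        -1.31801119e-01],
       [ 0.00000000e+00,  0.00000000e+00,  0.00000000e+00,
         1.00000000e+00]])}
```

View pics/top0.png

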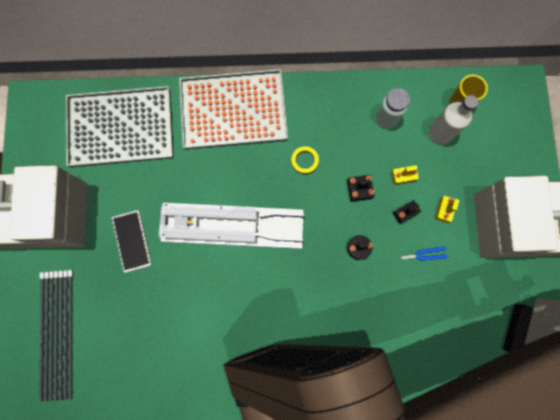

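View pics/side0.png

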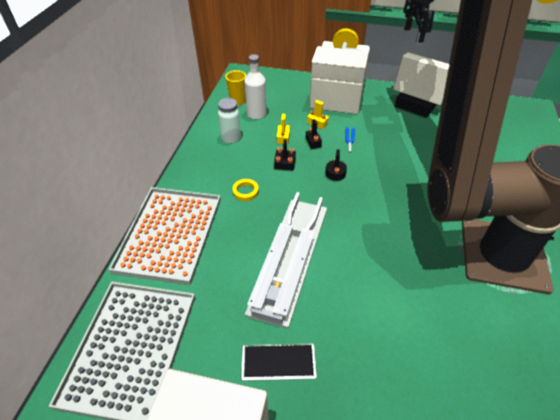

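View pics/wrist0.png

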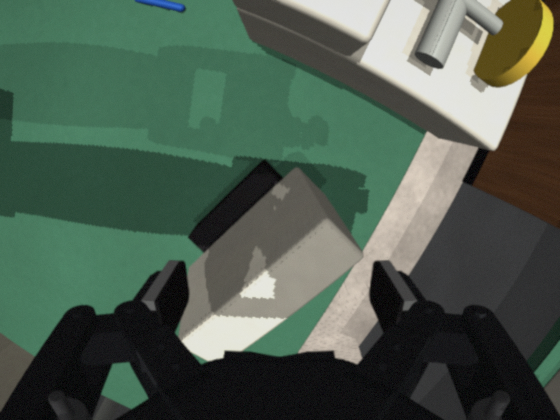

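Run:
```python
import cv2,numpy as np
t=cv2.imread('pics/top0.png')
a=cv2.resize(t[150:280,330:480],None,fx=5,fy=5,interpolation=cv2.INTER_CUBIC)[:600]
cv2.imwrite('pics/topc.png',a[:, :750])
b=cv2.resize(t[190:260,150:310],None,fx=5,fy=5,interpolation=cv2.INTER_CUBIC);cv2.imwrite('pics/topb.png',b)
s=cv2.imread('pics/side0.png')
cv2.imwrite('pics/sidec.png',cv2.resize(s[80:200,260:380],None,fx=5,fy=5,interpolation=cv2.INTER_CUBIC))
```

```text
(no output)
```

View pics/topc.png

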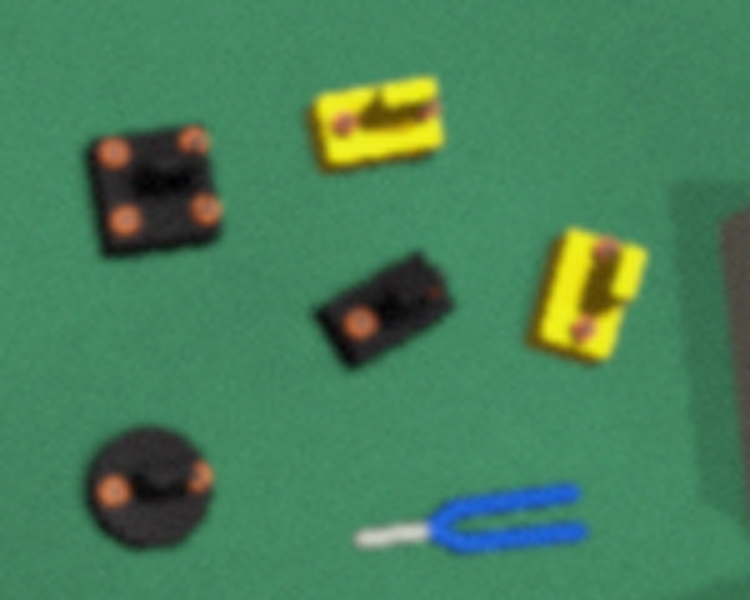

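View pics/topb.png

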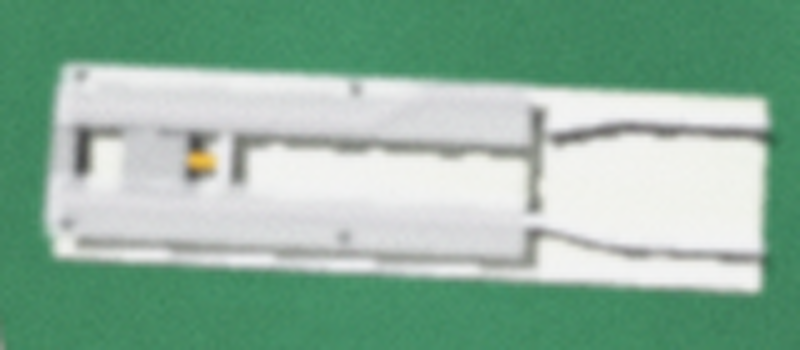

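View pics/sidec.png

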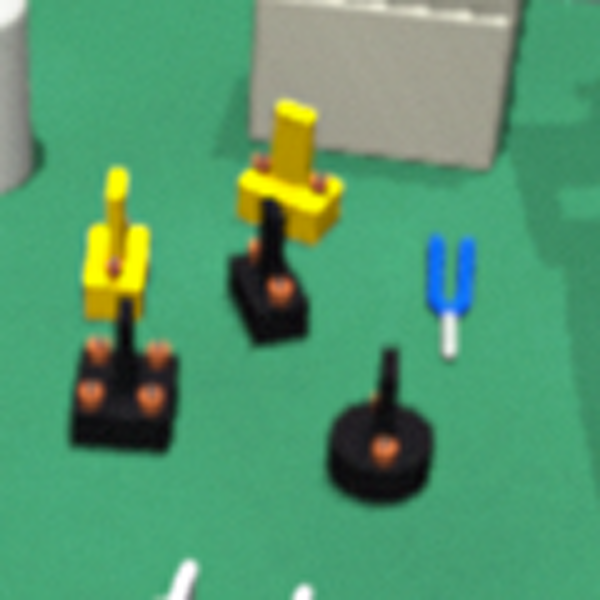

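```bash
cat > fit.py <<'E'
from h import *
import pickle
from scipy.optimize import least_squares
top=pickle.load(open('top0.pkl','rb'));side=pickle.load(open('side0.pkl','rb'))
t=lambda x,y:(x/5+330-.4,y/5+150-.4)
b=lambda x,y:(x/5+150-.4,y/5+190-.4)
def c(P,p):
    x,y,a=p; return np.array([x+np.cos(a)*P[0]-np.sin(a)*P[1],y+np.sin(a)*P[0]+np.cos(a)*P[1],P[2]])
def fit(obs,p0):
    r=lambda p:np.concatenate([proj(im,c(P,p))-uv for im,P,uv in obs])
    s=least_squares(r,p0,loss='soft_l1');return s.x,r(s.x).reshape(-1,2)
if __name__=='__main__':
    for u,v in [(303.4,209.6),(302.4,248.2),(161,242)]: print(ray(top,u,v,.01)[:2])
    print(ray(top,407,212,.03)[:2])
E
python3 fit.py
python3 - <<'E'
import cv2
s=cv2.imread('pics/side0.png')
cv2.imwrite('pics/sideb.png',cv2.resize(s[190:330,240:340],None,fx=4.2,fy=4.2,interpolation=cv2.INTER_CUBIC))
E
```

```text
[ 0.55342385 -0.06048586]
[ 0.45233272 -0.0539039 ]
[0.47932662 0.31147063]
[ 0.53537055 -0.32484293]
```

View pics/sideb.png

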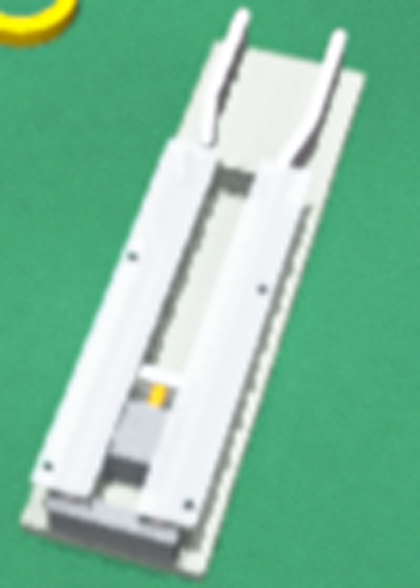

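```bash
cat > f2.py <<'E'
from fit import *
sb=lambda x,y:(x/4.2+240-.4,y/4.2+190-.4)
for im in(top,side): print('cam',np.linalg.inv(im['world_to_cam'])[:3,3])
obs=[(top,(-.12,-.05,.01),b(767,98)),(top,(-.12,.05,.01),b(763,291)),(top,(.245,.05,.01),b(55,258)),
(side,(-.12,-.05,.01),sb(218,42)),(side,(-.12,.05,.01),sb(363,73)),(side,(.245,.05,.01),sb(200,575)),(side,(.245,-.05,.01),sb(22,525))]
bp,r=fit(obs,[.51,.06,1.6]);print(bp,np.degrees(bp[2]));print(r.round(1))
def inv(w):
    d=w[:2]-bp[:2];a=bp[2];return np.array([np.cos(a)*d[0]+np.sin(a)*d[1],-np.sin(a)*d[0]+np.cos(a)*d[1]])*1e3
for z in(.02,.03,.04,.044): print('face',z,inv(ray(top,*b(233,160),z)),inv(ray(side,*sb(160,366),z)))
print('roof front',inv(ray(top,*b(535,110),.048)),inv(ray(top,*b(535,260),.048)),inv(ray(side,*sb(168,140),.048)))
cobs=[(top,(.03,-.018,.03),t(416,252)),(top,(.03,.018,.03),t(316,312)),(top,(-.03,-.018,.03),t(455,300))]
# lengths: long direction is from (350,365) to (455,305)
A=ray(top,*t(416,252),.03);B=ray(top,*t(316,312),.03);C=ray(top,*t(455,302),.0);D=ray(top,*t(352,368),.0)
print('corners',A[:2],B[:2],C[:2],D[:2],np.linalg.norm(A-B),np.linalg.norm(A-C),np.linalg.norm(C-D),np.degrees(np.arctan2(*(A-B)[[1,0]])),np.degrees(np.arctan2(*(C-D)[[1,0]])))
print('bob',ray(top,*t(361,323),.042)[:2],ray(top,*t(433,292),.036)[:2])
print('fin side',ray(side,*(314.4,120),.085)[:2])
E
python3 f2.py
```

```text
cam [0.33149337 0.00788853 1.21020343]
cam [0.39745124 0.7466601  0.88010982]
[0.51296493 0.06384611 1.4937349 ] 85.5847056271347
[[ 0.1  0.4]
 [-0.6 -0.2]
 [ 0.2 -0.2]
 [-0.7  0.1]
 [ 0.1  0.6]
 [ 0.7 -0.2]
 [-0.1 -0.5]]
face 0.02 [155.43343358  -3.52425547] [136.47069347  -7.31658683]
face 0.03 [153.54135725  -2.01065411] [142.69575922  -5.28133496]
face 0.04 [151.64928092  -0.49705276] [148.92082496  -3.24608308]
face 0.044 [1.50892450e+02 1.08387788e-01] [151.41085126  -2.43198233]
roof front [ -0.97234666 -32.05807208] [-5.22470533 44.21540513] [ 1.69874339e-02 -4.50203678e+01]
corners [ 0.56631098 -0.34227329] [ 0.53647659 -0.28847164] [ 0.54480989 -0.36945967] [ 0.51133108 -0.31261895] 0.061519994477331925 0.04584098622261977 0.0659673969947826 -60.99050744995071 -59.502193469387976
bob [ 0.52803188 -0.30783675] [ 0.54399831 -0.34745345]
fin side [ 0.53883216 -0.33305712]
```

The carrier to load is the black narrow block at top-view pixel (407,212). The other candidates don't fit:
- (361,188) is black but square, with four bobbins.
- (360,247) is black but round.
- (405,174) and (448,209) have the right shape but are yellow.

The enlarged crop confirms it: black, oblong, two bobbins. The bay's mouth is at right (285,230), and travel is to the left in the picture. The contact face sits near bay x ≈ 151 mm.

>>> apply_moves:
  commands:
    - [0.3,17,-35,-8,0,0,0]
    - [0.6,17,-35,-8,0,0,0]
    - [0.6,17,-35,-8,0,0,0]
    - [0.6,17,-35,-8,0,0,0]
    - [0.6,17,-35,-8,0,0,0]
    - [0.6,25,0,0,0,0,-7]
    - [0.6,0,0,0,0,0,-7]
    - [0.6,0,0,0,0,0,-7]
    - [0.6,0,0,0,0,0,-7]
    - [0.6,0,0,0,0,0,-7]
    - [0.6,0,0,0,0,0,-7]
    - [0.6,0,0,0,0,0,-7]
    - [0.6,0,0,0,0,0,-7]
    - [0.6,0,0,0,0,0,-7]
    - [0.6,0,0,0,0,0,-7]
    - [0.6,0,0,0,0,0,-7]
    - [0.6,0,0,0,0,0,-7]
    - [0.6,0,0,0,0,0,-7]

```text
t: 1.65
ee_pos: [0.3096, -0.3895, 0.2697]
tcp_rot: [-1.61, -2.676, -0.024]
contact_force: [0.5, 0.3, -0.4]
opening: 0.0342
```

```bash
cat >> h.py <<'E'
def togo(target,psi=None):
    s=env.state(); r=R.from_rotvec(s['tcp_rot']); d=r.inv().apply(np.array(target)-s['ee_pos'])*1e3
    X=r.as_matrix(); print('t',round(s['t'],2),'pos',s['ee_pos'].round(4),'shift mm',d.round(1),'psi',np.degrees(np.arctan2(X[1,0],X[0,0])).round(2),'F',s['contact_force'].round(1),'open',round(s['opening'],4),'zaxis',X[:,2].round(4))
    if psi is not None:
        t=R.from_euler('z',psi,degrees=True)*R.from_euler('x',180,degrees=True)
        print('turn',np.degrees((r.inv()*t).as_rotvec()).round(2))
E
python3 -c "
from h import *
togo([.539,-.328,.21],119.5)"
```

```text
t 1.65 pos [ 0.3096 -0.3895  0.2697] shift mm [-54.5 231.3  59.2] psi 117.92 F [ 0.5  0.3 -0.4] open 0.0342 zaxis [-0.0082  0.0229 -0.9997]
turn [ 0.22 -1.38 -1.58]
```

>>> apply_moves:
  commands:
    - [0.6,-8,33,7,0,-1.4,-1.6]
    - [0.6,-8,33,7,0,0,0]
    - [0.6,-8,33,7,0,0,0]
    - [0.6,-8,33,7,0,0,0]
    - [0.6,-8,33,7,0,0,0]
    - [0.6,-8,33,7,0,0,0]
    - [0.6,-7,33,7,0,0,0]
    - [0.6,0,0,0,0,0,0]

```text
t: 2.32
ee_pos: [0.5451, -0.3216, 0.217]
tcp_rot: [1.582, 2.711, 0.001]
contact_force: [0.2, 0.8, -0.3]
opening: 0.034
```

```bash
cat >> h.py <<'E'
def wcam(fn):
    s=env.state(); im=snap('wrist',fn); T=np.eye(4); T[:3,:3]=R.from_rotvec(s['tcp_rot']).as_matrix(); T[:3,3]=s['ee_pos']; return im,T@im['mount']
def wray(im,T,u,v,z):
    f=210/np.tan(np.radians(im['fovy'])/2); d=np.array([u-im['cx'],v-im['cy']]); r=np.hypot(*d); a=r/f
    k=np.r_[d/max(r,1e-9)*np.sin(a),np.cos(a)]; k=T[:3,:3]@k; o=T[:3,3]; return o+k*(z-o[2])/k[2]
def wproj(im,T,p):
    f=210/np.tan(np.radians(im['fovy'])/2); c=np.linalg.inv(T)@np.r_[p,1]; r=np.hypot(c[0],c[1]); a=np.arctan2(r,c[2]); return np.array([im['cx'],im['cy']])+f*a*c[:2]/r
E
python3 -c "
from h import *
import pickle
togo([.539,-.328,.21],119.5)
x=wcam('w1.png');pickle.dump(x,open('w1.pkl','wb'))"
```

```text
t 2.32 pos [ 0.5451 -0.3216  0.217 ] shift mm [-2.5 -8.5  7. ] psi 119.46 F [ 0.2  0.8 -0.3] open 0.034 zaxis [ 2.2e-03 -7.0e-04 -1.0e+00]
turn [ 0.09  0.1  -0.04]
```

View pics/w1.png

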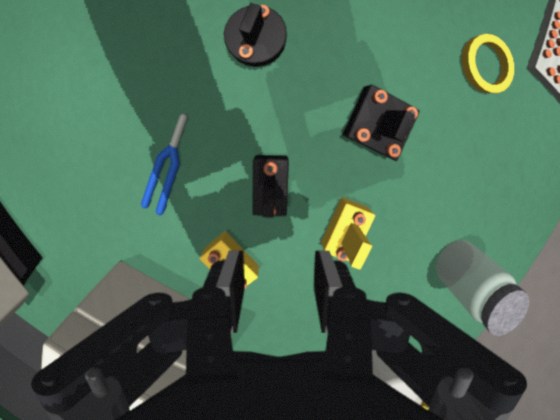

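```bash
python3 -c "
import cv2
s=cv2.imread('pics/w1.png')[140:230,225:325]
cv2.imwrite('pics/w1c.png',cv2.resize(s,None,fx=6,fy=6,interpolation=cv2.INTER_CUBIC).clip(0,127)*2)"
```

```text
(no output)
```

View pics/w1c.png

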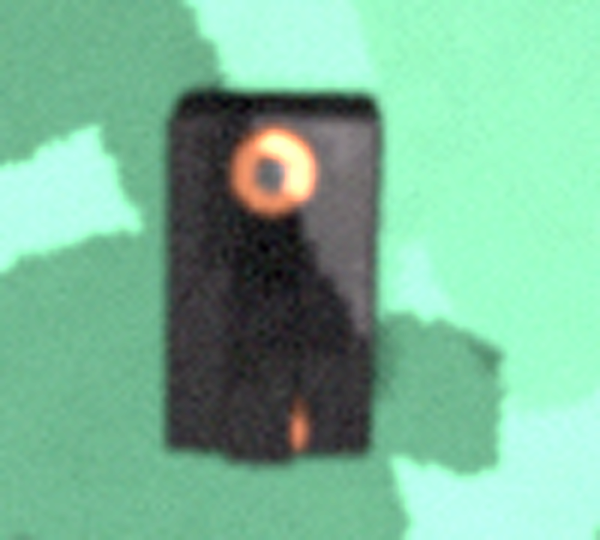

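```bash
cat > f3.py <<'E'
from h import *
from fit import fit as _f,c
import pickle
from scipy.optimize import least_squares
im,T=pickle.load(open('w1.pkl','rb'))
k=lambda x,y:np.array((x/6+225-.42,y/6+140-.42))
obs=[((.03,.018,.03),k(168,116)),((.03,-.018,.03),k(379,118)),((-.03,-.018,.03),k(370,453)),((-.03,.018,.03),k(166,450))]
for P,uv in obs: print(wray(im,T,*uv,.03)[:2])
r=lambda p:np.concatenate([wproj(im,T,c(P,p))-uv for P,uv in obs])
s=least_squares(r,[.54,-.33,2.08]);print(s.x,np.degrees(s.x[2]),r(s.x).round(1))
print('fin top proj',[(wproj(im,T,c((a,b,.085),s.x))-[225,140])*6 for a in(-.013,.013) for b in(-.005,.005)])
togo([*s.x[:2],.057],np.degrees(s.x[2]))
E
python3 f3.py
```

```text
[ 0.50945427 -0.31044839]
[ 0.53992922 -0.2937091 ]
[ 0.56749669 -0.34475946]
[ 0.53663981 -0.36158124]
[ 0.5384219  -0.32770474  2.0648996 ] 118.3100321856337 [-0.7 -1.1  0.6 -0.8  0.4  1.1 -0.3  0.9]
fin top proj [array([292.29984925, 464.84411223]), array([222.28516165, 463.46898812]), array([295.36880725, 287.51843994]), array([223.4585325 , 286.19681581])]
t 2.37 pos [ 0.5434 -0.3224  0.2174] shift mm [ -1.9  -6.9 160.4] psi 119.45 F [-0.4 -0.3 -0.2] open 0.0344 zaxis [ 6.0e-04 -1.4e-03 -1.0e+00]
turn [-0.01  0.09  1.14]
```

>>> apply_moves:
  commands:
    - [0.6,-2,-7,20,0,0,1.1]
    - [0.6,0,0,20,0,0,0]
    - [0.6,0,0,20,0,0,0]
    - [0.6,0,0,0,0,0,0]
    - [0.6,0,0,0,0,0,0]

```text
t: 2.78
ee_pos: [0.5368, -0.3291, 0.1573]
tcp_rot: [1.609, 2.696, -0.005]
contact_force: [0.6, 0.6, 0.3]
opening: 0.0345
```

```bash
python3 -c "
from h import *
import pickle
togo([.5384,-.3277,.057],118.3)
x=wcam('w2.png');pickle.dump(x,open('w2.pkl','wb'))"
```

```text
t 2.78 pos [ 0.5368 -0.3291  0.1573] shift mm [  0.9   2.2 100.3] psi 118.35 F [0.6 0.6 0.3] open 0.0345 zaxis [ 5.0e-04 -3.9e-03 -1.0e+00]
turn [-0.08  0.21  0.05]
```

View pics/w2.png

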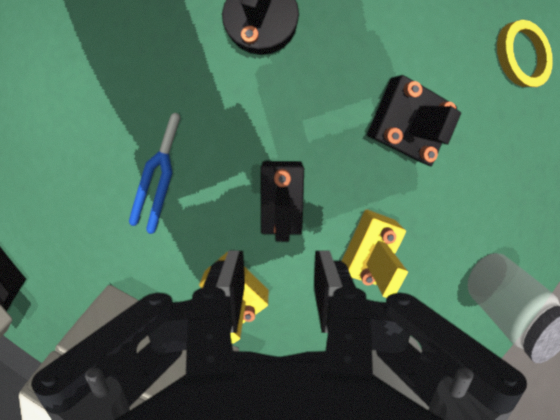

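>>> apply_moves:
  commands:
    - [0.6,1,2,20,0,0.2,0]
    - [0.6,0,0,20,0,0,0]
    - [0.6,0,0,20,0,0,0]
    - [0.6,0,0,20,0,0,0]
    - [0.6,0,0,10,0,0,0]
    - [0.6,0,0,0,0,0,0]
    - [0.6,0,0,0,0,0,0]

```text
t: 3.42
ee_pos: [0.5417, -0.3344, 0.0782]
tcp_rot: [1.604, 2.679, -0.008]
contact_force: [0.4, -0.1, -0.2]
opening: 0.0341
```

```bash
python3 -c "
from h import *
import pickle
togo([.5384,-.3277,.057],118.3)
x=wcam('w3.png');pickle.dump(x,open('w3.pkl','wb'))"
```

```text
t 3.42 pos [ 0.5417 -0.3344  0.0782] shift mm [ 7.9  0.1 21. ] psi 118.17 F [ 0.4 -0.1 -0.2] open 0.0341 zaxis [ 0.0135 -0.0143 -0.9998]
turn [ 0.29  1.09 -0.13]
```

View pics/w3.png

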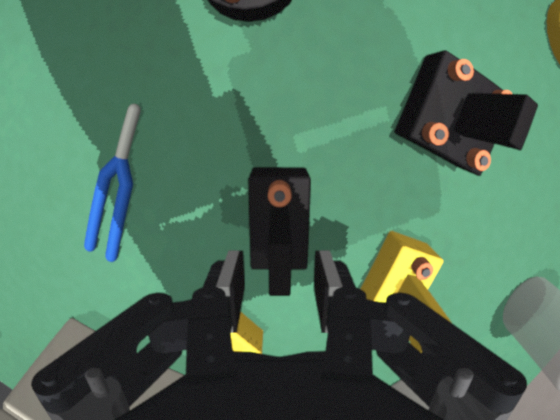

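>>> apply_moves:
  commands:
    - [0.6,8,0,8,0.3,1.1,0]
    - [0.6,0,0,8,0,0.2,0]
    - [0.6,0,0,4,0,0.2,0]
    - [0.6,0,0,0,0,0,0]

```text
t: 3.8
ee_pos: [0.5401, -0.3287, 0.0618]
tcp_rot: [-1.614, -2.695, -0.005]
contact_force: [0.1, -0.1, -0.1]
opening: 0.0343
```

```bash
python3 -c "
from h import *
togo([.5384,-.3277,.057],118.3)"
```

```text
t 3.8 pos [ 0.5401 -0.3287  0.0618] shift mm [ 1.7 -1.   4.8] psi 118.18 F [ 0.1 -0.1 -0.1] open 0.0343 zaxis [ 0.0015  0.0026 -1.    ]
turn [ 0.14 -0.09 -0.12]
```

>>> apply_moves:
  commands:
    - [0.6,1.5,-1,4.5,0,0,0]
    - [0.6,0,0,0,0,0,0]
    - [1,0,0,0,0,0,0]
    - [1,0,0,0,0,0,0]
    - [1,0,0,0,0,0,0]
    - [1,0,0,0,0,0,0]
    - [1,0,0,0,0,0,0]
    - [1,0,0,0,0,0,0]

```text
t: 4.47
ee_pos: [0.5386, -0.3278, 0.0569]
tcp_rot: [1.613, 2.695, 0.005]
contact_force: [0.1, 1.2, -1.4]
opening: 0.0095
```

```bash
python3 -c "
from h import *
togo([.5384,-.3277,.057],118.3)
x=wcam('w4.png')"
```

```text
t 4.47 pos [ 0.5386 -0.3278  0.0569] shift mm [ 0.2 -0.1 -0.1] psi 118.19 F [ 0.1  1.2 -1.4] open 0.0095 zaxis [ 0.0017  0.0024 -1.    ]
turn [ 0.15 -0.07 -0.11]
```

View pics/w4.png

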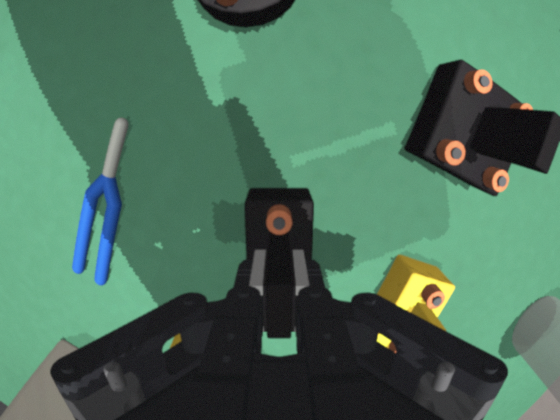

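>>> apply_moves:
  commands:
    - [1,0,0,-10,0,0,0]
    - [1,0,0,-20,0,0,0]
    - [1,0,0,-20,0,0,0]
    - [1,0,0,-20,0,0,0]
    - [1,0,0,-20,0,0,0]
    - [1,0,0,-20,0,0,0]
    - [1,0,0,-10,0,0,0]
    - [1,0,0,0,0,0,0]

```text
t: 5.18
ee_pos: [0.5352, -0.3254, 0.1796]
tcp_rot: [-1.607, -2.685, -0.008]
contact_force: [0.6, -0.1, -1.9]
opening: 0.0091
```

```bash
python3 -c "
from h import *
togo([.5072,-.0108,.17],85.6)
x=wcam('w5.png')"
```

```text
t 5.18 pos [ 0.5352 -0.3254  0.1796] shift mm [290.4 124.   13.1] psi 118.19 F [ 0.6 -0.1 -1.9] open 0.0091 zaxis [-0.0078  0.0105 -0.9999]
turn [-0.32 -0.69 32.59]
```

View pics/w5.png

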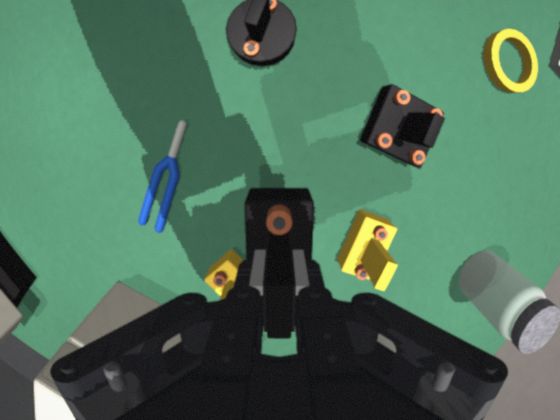

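>>> apply_moves:
  commands:
    - [1,29,12,0,0,-0.7,0]
    - [1,29,12,0,0,0,0]
    - [1,29,12,0,0,0,0]
    - [1,29,12,0,0,0,0]
    - [1,29,12,0,0,0,0]
    - [1,29,12,0,0,0,0]
    - [1,29,12,0,0,0,0]
    - [1,29,12,0,0,0,0]
    - [1,25,12,0,0,0,0]
    - [1,20,9,0,0,0,0]
    - [1,0,0,0,0,0,6.5]
    - [1,0,0,0,0,0,6.5]
    - [1,0,0,0,0,0,6.5]
    - [1,0,0,0,0,0,6.5]
    - [1,0,0,0,0,0,6.5]
    - [1,0,0,0,0,0,0]

```text
t: 6.57
ee_pos: [0.4892, -0.0069, 0.1519]
tcp_rot: [-2.303, -2.076, 0.036]
contact_force: [0.2, 0.7, -2.1]
opening: 0.0094
```

```bash
python3 -c "
from h import *
import pickle
togo([.5072,-.0108,.13],85.6)
x=wcam('w6.png');pickle.dump(x,open('w6.pkl','wb'))"
```

```text
t 6.57 pos [ 0.4892 -0.0069  0.1519] shift mm [-2.2 19.3 21. ] psi 84.05 F [ 0.2  0.7 -2.1] open 0.0094 zaxis [-0.0445  0.0147 -0.9989]
turn [-2.62 -0.61 -1.53]
```

View pics/w6.png

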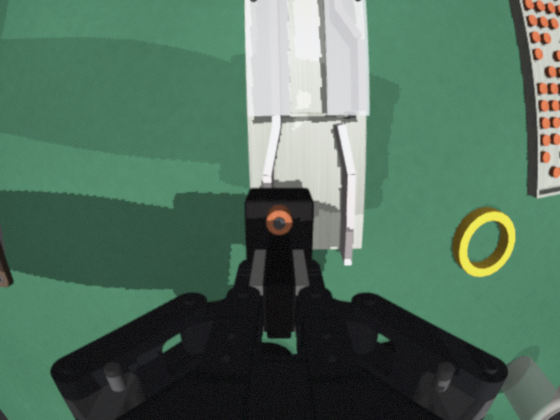

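>>> apply_moves:
  commands:
    - [1,-2,19,5,-2.6,-0.6,-1.5]
    - [1,0,0,0,0,0,0]
    - [1,0,0,0,0,0,0]

```text
t: 6.87
ee_pos: [0.5058, -0.0105, 0.143]
tcp_rot: [-2.289, -2.145, 0.005]
contact_force: [0.3, -0.3, -2.3]
opening: 0.0093
```

```bash
python3 -c "
from h import *
import pickle
togo([.5072,-.0108,.13],85.6)
x=wcam('w7.png');pickle.dump(x,open('w7.pkl','wb'))
import cv2
a=cv2.imread('pics/w7.png')[0:300,180:430];cv2.imwrite('pics/w7c.png',cv2.resize(a,None,fx=2,fy=2,interpolation=cv2.INTER_CUBIC))"
```

```text
t 6.87 pos [ 0.5058 -0.0105  0.143 ] shift mm [-0.3  1.5 13. ] psi 86.29 F [ 0.3 -0.3 -2.3] open 0.0093 zaxis [-0.0056  0.0014 -1.    ]
turn [-0.32 -0.06  0.69]
```

View pics/w7c.png

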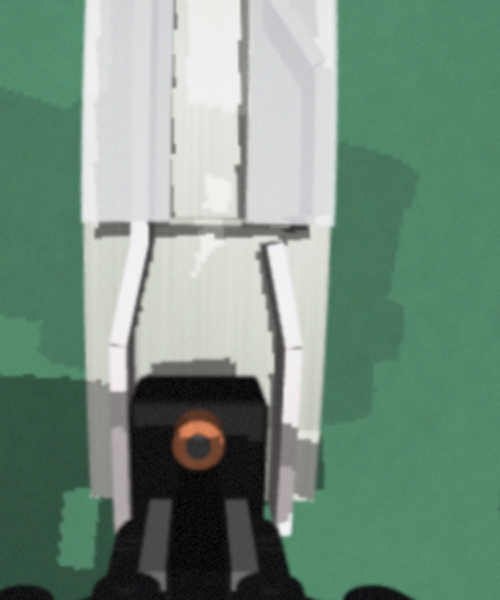

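```bash
cat > f4.py <<'E'
from h import *
import pickle
im,T=pickle.load(open('w7.pkl','rb'))
k=lambda x,y:(x/2+180-.25,y/2-.25)
bp=np.array([0.51296493,0.06384611,1.4937349])
def inv(w):
    d=w[:2]-bp[:2];a=bp[2];return (np.array([np.cos(a)*d[0]+np.sin(a)*d[1],-np.sin(a)*d[0]+np.cos(a)*d[1]])*1e3).round(1)
for n,x,y,z in [('roofL',82,221,.048),('roofR',334,224,.048),('slotL',172,217,.048),('slotR',242,219,.048),('slotL far',174,30,.048),('slotR far',247,30,.048),('bendL',118,345,.044),('bendR',293,348,.044),('plateL',90,497,.01),('plateR',315,500,.01),('plateL at x0',84,222,.01),('pR',330,228,.01)]:
    w=wray(im,T,*k(x,y),z);print(n,w[:2].round(4),inv(w))
E
python3 f4.py
```

```text
roofL [0.4696 0.0678] [ 0.6 43.6]
roofR [0.557  0.0614] [  1.  -44.1]
slotL [0.5009 0.0665] [ 1.7 12.2]
slotR [0.5249 0.0643] [  1.4 -11.9]
slotL far [0.5059 0.1337] [69.1 12.4]
slotR far [0.531  0.1323] [ 69.6 -12.7]
bendL [0.478  0.0221] [-44.3  31.7]
bendR [0.5413 0.017 ] [-44.5 -31.8]
plateL [ 0.4535 -0.0517] [-119.8   50.4]
plateR [ 0.5544 -0.0595] [-119.8  -50.8]
plateL at x0 [0.4635 0.0681] [ 0.4 49.7]
pR [0.5631 0.0595] [ -0.5 -50.3]
```

```bash
cat >> h.py <<'E'
BP=np.array([0.513,0.06385,1.4937])
def bay(bx,by,z):
    a=BP[2]; return [BP[0]+(np.cos(a)*bx-np.sin(a)*by)/1e3, BP[1]+(np.sin(a)*bx+np.cos(a)*by)/1e3, z/1e3]
def st(bx,by,z):
    p=env.state()['ee_pos']; d=p[:2]-BP[:2]; a=BP[2]
    print('bay pos',((np.cos(a)*d[0]+np.sin(a)*d[1])*1e3).round(2),((-np.sin(a)*d[0]+np.cos(a)*d[1])*1e3).round(2),(p[2]*1e3).round(2)); togo(bay(bx,by,z),85.58)
E
python3 -c "
from h import *
st(-77,0,75)"
```

```text
bay pos -74.69 1.56 142.9
t 6.92 pos [ 0.5057 -0.0105  0.1429] shift mm [-2.4  1.9 67.9] psi 86.27 F [-1.4 -0.3 -2.4] open 0.0095 zaxis [-0.0055  0.0013 -1.    ]
turn [-0.32 -0.05  0.69]
```

>>> apply_moves:
  commands:
    - [1,-2,2,10,-0.3,0,0.7]
    - [1,0,0,10,0,0,0]
    - [1,0,0,10,0,0,0]
    - [1,0,0,10,0,0,0]
    - [1,0,0,0,0,0,0]

```text
t: 7.33
ee_pos: [0.5061, -0.0127, 0.0988]
tcp_rot: [-2.303, -2.132, 0.001]
contact_force: [-0.8, 0.3, -3.1]
opening: 0.0092
```

```bash
python3 -c "
from h import *
st(-77,0,75)"
```

```text
bay pos -76.87 0.97 98.75
t 7.33 pos [ 0.5061 -0.0127  0.0988] shift mm [-0.2  1.  23.7] psi 85.57 F [-0.8  0.3 -3.1] open 0.0092 zaxis [-0.0025  0.0016 -1.    ]
turn [-0.15 -0.08 -0.01]
```

>>> apply_moves:
  commands:
    - [1,0,1,10,-0.2,0,0]
    - [1,0,0,10,0,0,0]
    - [1,0,0,4,0,0,0]
    - [1,0,0,0,0,0,0]

```text
t: 7.67
ee_pos: [0.5063, -0.0126, 0.0708]
tcp_rot: [-2.304, -2.133, -0.001]
contact_force: [0.1, -0.6, -2.4]
opening: 0.009
```

```bash
python3 -c "
from h import *
st(-77,0,67)
x=wcam('w8.png')"
```

```text
bay pos -76.72 0.79 70.85
t 7.67 pos [ 0.5063 -0.0126  0.0708] shift mm [-0.3  0.8  3.8] psi 85.58 F [ 0.1 -0.6 -2.4] open 0.009 zaxis [-0.0013  0.002  -1.    ]
turn [-0.08 -0.11  0.  ]
```

View pics/w8.png

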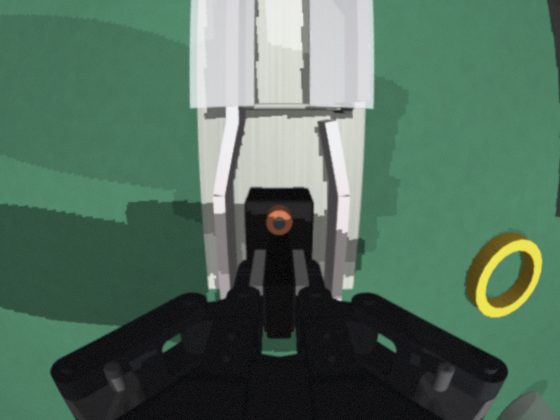

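>>> apply_moves:
  commands:
    - [1,0,0.7,1.5,0,0,0]
    - [1,0,0,1,0,0,0]
    - [1,0,0,1,0,0,0]
    - [1,0,0,0,0,0,0]

```text
t: 8.05
ee_pos: [0.5084, -0.0128, 0.0686]
tcp_rot: [2.305, 2.134, 0.003]
contact_force: [-1.0, 0.3, -2.2]
opening: 0.0093
```

```bash
python3 -c "
from h import *
st(-77,0,67)"
```

```text
bay pos -76.82 -1.29 68.57
t 8.05 pos [ 0.5084 -0.0128  0.0686] shift mm [-0.2 -1.3  1.6] psi 85.59 F [-1.   0.3 -2.2] open 0.0093 zaxis [ 0.0015  0.0013 -1.    ]
turn [ 0.08 -0.08  0.01]
```

>>> apply_moves:
  commands:
    - [1,0,-1,1.5,0,0,0]
    - [1,0,0,1,0,0,0]
    - [1,0,0,0,0,0,0]

```text
t: 8.3
ee_pos: [0.5081, -0.0129, 0.067]
tcp_rot: [2.304, 2.133, 0.005]
contact_force: [0.3, -0.0, -2.0]
opening: 0.0094
```

```bash
python3 -c "
from h import *
st(-77,0,67)"
```

```text
bay pos -76.91 -1.04 66.98
t 8.3 pos [ 0.5081 -0.0129  0.067 ] shift mm [-0.1 -1.  -0. ] psi 85.6 F [ 0.3 -0.  -2. ] open 0.0094 zaxis [ 3.6e-03  8.0e-04 -1.0e+00]
turn [ 0.2  -0.06  0.02]
```

>>> apply_moves:
  commands:
    - [1,0,-1.5,1,0.2,0,0]
    - [1,0,0,1,0,0,0]
    - [1,0,0,0,0,0,0]

```text
t: 8.55
ee_pos: [0.508, -0.0131, 0.067]
tcp_rot: [2.304, 2.133, 0.004]
contact_force: [0.4, -0.1, -2.5]
opening: 0.0093
```

```bash
python3 -c "
from h import *
st(-77,0,67)"
```

```text
bay pos -77.06 -0.98 67.03
t 8.55 pos [ 0.508  -0.0131  0.067 ] shift mm [ 0.1 -1.   0. ] psi 85.59 F [ 0.4 -0.1 -2.5] open 0.0093 zaxis [ 2.9e-03  7.0e-04 -1.0e+00]
turn [ 0.16 -0.05  0.01]
```

>>> apply_moves:
  commands:
    - [1,0,-2,2,0.3,0,0]
    - [1,0,0,0,0,0,0]

```text
t: 8.72
ee_pos: [0.5085, -0.0133, 0.0673]
tcp_rot: [2.304, 2.132, 0.004]
contact_force: [-0.7, -0.8, -2.9]
opening: 0.0091
```

```bash
python3 -c "
from h import *
st(-77,0,67)"
```

```text
bay pos -77.23 -1.47 67.26
t 8.72 pos [ 0.5085 -0.0133  0.0673] shift mm [ 0.2 -1.5  0.3] psi 85.57 F [-0.7 -0.8 -2.9] open 0.0091 zaxis [ 3.6e-03  3.0e-04 -1.0e+00]
turn [ 0.2  -0.03 -0.01]
```

>>> apply_moves:
  commands:
    - [1,0,-1.5,2,0.2,0,0]
    - [1,0,0,2,0,0,0]

```text
t: 8.88
ee_pos: [0.5088, -0.0135, 0.0668]
tcp_rot: [2.305, 2.133, 0.002]
contact_force: [-10.1, 1.2, 20.7]
opening: 0.0093
```

```bash
python3 -c "
from h import *
st(-77,0,67)"
```

```text
bay pos -77.43 -1.81 66.79
t 8.88 pos [ 0.5088 -0.0135  0.0668] shift mm [ 0.4 -1.8 -0.2] psi 85.57 F [-10.1   1.2  20.7] open 0.0093 zaxis [ 1.7e-03  3.0e-04 -1.0e+00]
turn [ 0.09 -0.02 -0.01]
```

>>> apply_moves:
  commands:
    - [1,0,0,0,0,0,0]
    - [1,0,0,-1.5,0,0,0]
    - [1,0,-1.8,0,0.1,0,0]
    - [1,0,0,0,0,0,0]

```text
t: 9.22
ee_pos: [0.5055, -0.0131, 0.0671]
tcp_rot: [-2.303, -2.132, 0.003]
contact_force: [-0.3, 0.1, -1.8]
opening: 0.0094
```

```bash
python3 -c "
from h import *
st(-50,0,68.5)"
```

```text
bay pos -77.34 1.58 67.13
t 9.22 pos [ 0.5055 -0.0131  0.0671] shift mm [27.3  1.6 -1.4] psi 85.59 F [-0.3  0.1 -1.8] open 0.0094 zaxis [-3.2e-03  6.0e-04 -1.0e+00]
turn [-0.18 -0.02  0.01]
```

>>> apply_moves:
  commands:
    - [1,3,1,-1.5,0,0,0]
    - [1,4,0,0,0,0,0]
    - [1,4,0,0,0,0,0]
    - [1,4,0,0,0,0,0]

```text
t: 9.55
ee_pos: [0.5063, 0.0025, 0.067]
tcp_rot: [-2.303, -2.13, 0.006]
contact_force: [-0.4, -1.5, -0.5]
opening: 0.0091
```

```bash
python3 -c "
from h import *
st(-50,0,68.5)"
```

```text
bay pos -61.72 1.91 66.98
t 9.55 pos [0.5063 0.0025 0.067 ] shift mm [11.7  1.9 -1.5] psi 85.52 F [-0.4 -1.5 -0.5] open 0.0091 zaxis [-6.2e-03  7.0e-04 -1.0e+00]
turn [-0.36 -0.01 -0.06]
```

>>> apply_moves:
  commands:
    - [1,2,1,-2,-0.3,0,0]
    - [1,3,0.5,-0.5,-0.1,0,0]
    - [1,3,0.3,-0.5,0,0,0]

```text
t: 9.8
ee_pos: [0.5086, 0.012, 0.0697]
tcp_rot: [-2.306, -2.134, -0.001]
contact_force: [-0.2, -0.6, -2.0]
opening: 0.0099
```

```bash
python3 -c "
from h import *
st(-40,0,68.5)"
```

```text
bay pos -52.05 0.37 69.74
t 9.8 pos [0.5086 0.012  0.0697] shift mm [12.   0.4  1.2] psi 85.57 F [-0.2 -0.6 -2. ] open 0.0099 zaxis [ 5.e-04  7.e-04 -1.e+00]
turn [ 0.03 -0.04 -0.01]
```

>>> apply_moves:
  commands:
    - [1,3,0.3,0.3,0,0,0]
    - [1,4,0.2,-0.2,-0.1,0,0]
    - [1,4,0.2,-0.3,-0.1,0,0]
    - [1,4,0.2,-0.3,-0.1,0,0]

```text
t: 10.13
ee_pos: [0.5109, 0.0285, 0.0704]
tcp_rot: [2.303, 2.131, 0.008]
contact_force: [0.3, -0.4, -1.4]
opening: 0.0094
```

```bash
python3 -c "
from h import *
st(-25,0,68.5)
wcam('w9.png')"
```

```text
bay pos -35.37 -0.65 70.35
t 10.13 pos [0.5109 0.0285 0.0704] shift mm [10.4 -0.7  1.9] psi 85.57 F [ 0.3 -0.4 -1.4] open 0.0094 zaxis [ 6.3e-03  4.0e-04 -1.0e+00]
turn [ 0.36 -0.05 -0.01]
```

View pics/w9.png

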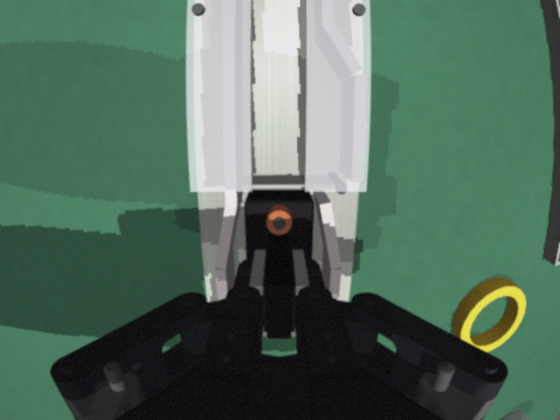

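>>> apply_moves:
  commands:
    - [1,1,-0.5,1.5,0.3,0,0]
    - [1,3,0,0.3,0.1,0,0]
    - [1,3,0,0,0,0,0]

```text
t: 10.43
ee_pos: [0.511, 0.0364, 0.0686]
tcp_rot: [-2.304, -2.134, 0.001]
contact_force: [0.2, -1.4, -1.3]
opening: 0.0093
```

```bash
python3 -c "
from h import *
st(-10,0,68.5)"
```

```text
bay pos -27.51 -0.08 68.56
t 10.43 pos [0.511  0.0364 0.0686] shift mm [17.5 -0.1  0.1] psi 85.63 F [ 0.2 -1.4 -1.3] open 0.0093 zaxis [-1.1e-03  3.0e-04 -1.0e+00]
turn [-0.07 -0.01  0.05]
```

Well centred at 1.5 mm off the floor and just touching the flap. I'll push on in small steps.

>>> apply_moves:
  commands:
    - [1,4,0,-0.1,0,0,0]
    - [1,4,0,-0.1,0,0,0]
    - [1,4,0,-0.1,0,0,0]
    - [1,4,0,-0.1,0,0,0]

```text
t: 10.77
ee_pos: [0.5118, 0.0523, 0.0686]
tcp_rot: [-2.304, -2.135, 0.007]
contact_force: [-0.7, -1.0, -2.5]
opening: 0.0096
```

```bash
python3 -c "
from h import *
st(5,0,68.5)"
```

```text
bay pos -11.59 0.33 68.58
t 10.77 pos [0.5118 0.0523 0.0686] shift mm [16.6  0.3  0. ] psi 85.63 F [-0.7 -1.  -2.5] open 0.0096 zaxis [-0.0033 -0.0026 -1.    ]
turn [-0.18  0.16  0.05]
```

>>> apply_moves:
  commands:
    - [1,4,0.2,-0.1,-0.2,0.1,0]
    - [1,4,0,-0.1,0,0,0]
    - [1,4,0,-0.1,0,0,0]
    - [1,4,0,-0.1,0,0,0]

```text
t: 11.1
ee_pos: [0.5118, 0.0706, 0.0682]
tcp_rot: [-2.303, -2.134, 0.003]
contact_force: [-0.8, -0.6, -3.3]
opening: 0.0093
```

```bash
python3 -c "
from h import *
st(20,0,68.5)"
```

```text
bay pos 6.6 1.69 68.19
t 11.1 pos [0.5118 0.0706 0.0682] shift mm [13.4  1.7 -0.3] psi 85.64 F [-0.8 -0.6 -3.3] open 0.0093 zaxis [-3.e-03  1.e-04 -1.e+00]
turn [-0.17  0.01  0.06]
```

>>> apply_moves:
  commands:
    - [1,3,1,-0.3,-0.2,0,0]
    - [1,4,0.4,-0.2,0,0,0]
    - [1,4,0.2,-0.1,0,0,0]
    - [1,4,0.1,-0.1,0,0,0]

```text
t: 11.43
ee_pos: [0.5145, 0.0878, 0.0688]
tcp_rot: [-2.304, -2.135, -0.001]
contact_force: [-1.1, -0.8, -2.4]
opening: 0.0098
```

```bash
python3 -c "
from h import *
st(40,0,68.5)
wcam('w10.png')"
```

```text
bay pos 24.03 0.32 68.77
t 11.43 pos [0.5145 0.0878 0.0688] shift mm [16.   0.3  0.3] psi 85.64 F [-1.1 -0.8 -2.4] open 0.0098 zaxis [ 1.0e-04  1.1e-03 -1.0e+00]
turn [ 0.   -0.06  0.06]
```

View pics/w10.png

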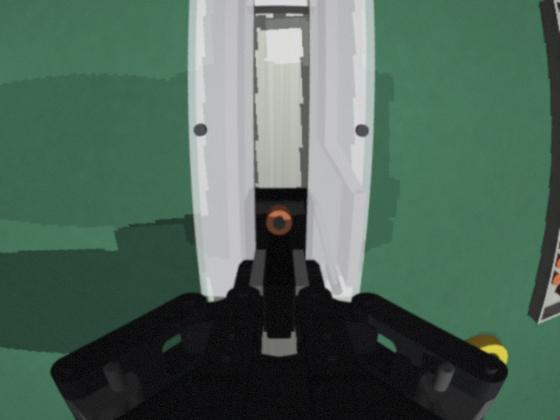

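>>> apply_moves:
  commands:
    - [1,5,0.3,0,0,0,0]
    - [1,5,0.3,-0.1,0,0,0]
    - [1,5,0.2,-0.1,0,0,0]
    - [1,5,0.2,-0.1,0,0,0]

```text
t: 11.82
ee_pos: [0.5172, 0.1101, 0.0691]
tcp_rot: [-2.304, -2.133, -0.002]
contact_force: [-1.2, -0.5, -2.1]
opening: 0.0095
```

```bash
python3 -c "
from h import *
st(60,0,68.5)"
```

```text
bay pos 46.43 -0.61 69.1
t 11.82 pos [0.5172 0.1101 0.0691] shift mm [13.6 -0.6  0.6] psi 85.6 F [-1.2 -0.5 -2.1] open 0.0095 zaxis [-2.0e-04  2.2e-03 -1.0e+00]
turn [-0.02 -0.13  0.02]
```

>>> apply_moves:
  commands:
    - [1,4,-0.4,0.4,0,0,0]
    - [1,5,0,0,0,0,0]
    - [1,5,0,-0.1,0,0,0]
    - [1,5,0,-0.1,0,0,0]

```text
t: 12.15
ee_pos: [0.5184, 0.1314, 0.0689]
tcp_rot: [-2.304, -2.133, -0.002]
contact_force: [-1.8, 0.3, -2.7]
opening: 0.009
```

```bash
python3 -c "
from h import *
st(85,0,68.5)"
```

```text
bay pos 67.76 -0.14 68.89
t 12.15 pos [0.5184 0.1314 0.0689] shift mm [17.2 -0.1  0.4] psi 85.59 F [-1.8  0.3 -2.7] open 0.009 zaxis [-3.0e-04  2.5e-03 -1.0e+00]
turn [-0.03 -0.14  0.01]
```

>>> apply_moves:
  commands:
    - [1,5,0,0.2,0,-0.1,0]
    - [1,5,0,0,0,0,0]
    - [1,5,0,-0.1,0,0,0]
    - [1,5,0,-0.1,0,0,0]
    - [1,3,0,0,0,0,0]

```text
t: 12.57
ee_pos: [0.5215, 0.1577, 0.0695]
tcp_rot: [2.305, 2.134, 0.005]
contact_force: [-0.7, -0.3, -2.1]
opening: 0.0095
```

```bash
python3 -c "
from h import *
st(105,0,68.5)
wcam('w11.png');snap('top','t11.png');snap('side','s11.png')
import cv2
a=cv2.imread('pics/t11.png')[180:270,140:320];b=cv2.imread('pics/s11.png')[180:340,220:360]
cv2.imwrite('pics/t11c.png',cv2.resize(a,None,fx=4,fy=4));cv2.imwrite('pics/s11c.png',cv2.resize(b,None,fx=3.7,fy=3.7))"
```

```text
bay pos 94.22 -1.24 69.47
t 12.57 pos [0.5215 0.1577 0.0695] shift mm [10.8 -1.2  1. ] psi 85.6 F [-0.7 -0.3 -2.1] open 0.0095 zaxis [ 0.0031  0.0017 -1.    ]
turn [ 0.17 -0.11  0.02]
```

View pics/w11.png

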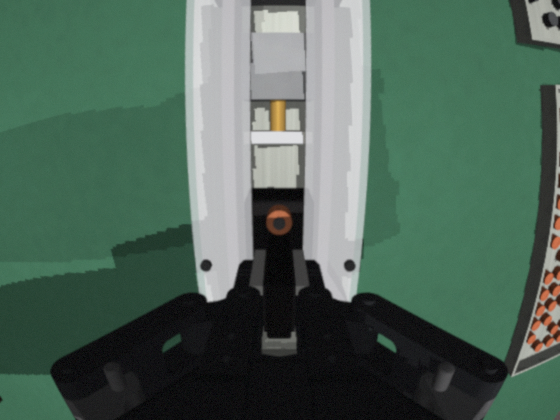

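View pics/s11c.png

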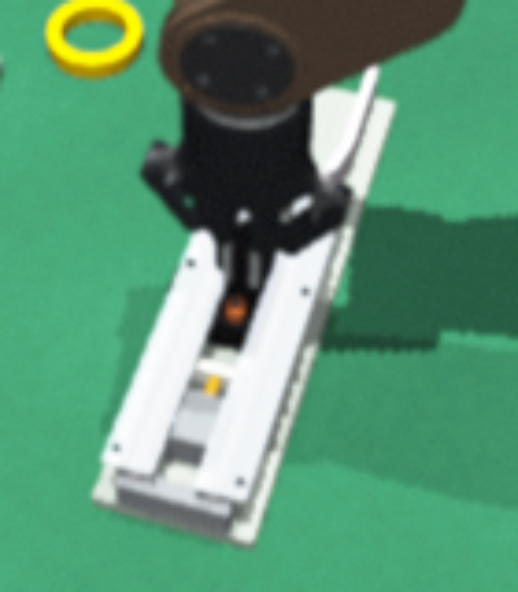

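View pics/t11c.png

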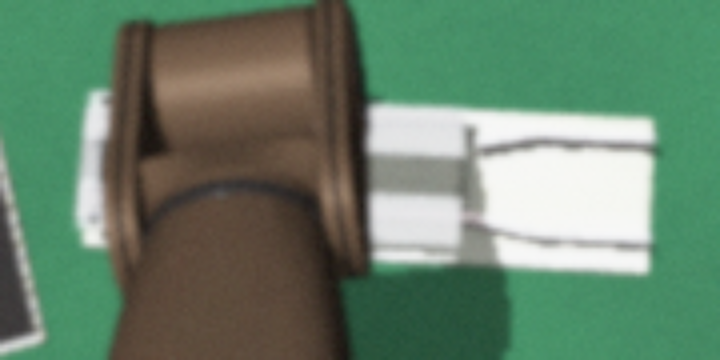

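>>> apply_moves:
  commands:
    - [1,4,-0.8,0.7,0.1,-0.1,0]
    - [1,5,0,0.1,0,0,0]
    - [1,5,0,0,0,0,0]
    - [1,3,0,0,0,0,0]
    - [1,2,0,0,0,0,0]

```text
t: 13.13
ee_pos: [0.5223, 0.1771, 0.0685]
tcp_rot: [2.306, 2.132, 0.001]
contact_force: [0.1, -0.1, -2.0]
opening: 0.0092
```

```bash
python3 -c "
from h import *
st(118,0,68.5)"
```

```text
bay pos 113.63 -0.52 68.54
t 13.13 pos [0.5223 0.1771 0.0685] shift mm [ 4.4 -0.5  0. ] psi 85.51 F [ 0.1 -0.1 -2. ] open 0.0092 zaxis [ 9.e-04 -5.e-04 -1.e+00]
turn [ 0.06  0.02 -0.07]
```

>>> apply_moves:
  commands:
    - [1,2,-0.3,0,0,0,0]
    - [1,2,0,0,0,0,0]

```text
t: 13.3
ee_pos: [0.5223, 0.1818, 0.0685]
tcp_rot: [2.306, 2.133, 0.0]
contact_force: [-1.1, 0.1, -2.7]
opening: 0.0095
```

```bash
python3 -c "
from h import *
st(120,0,68.5)"
```

```text
bay pos 118.27 -0.16 68.47
t 13.3 pos [0.5223 0.1818 0.0685] shift mm [ 1.7 -0.2 -0. ] psi 85.53 F [-1.1  0.1 -2.7] open 0.0095 zaxis [ 8.e-04 -6.e-04 -1.e+00]
turn [ 0.05  0.03 -0.05]
```

>>> apply_moves:
  commands:
    - [1,1,0,0,0,0,0]
    - [1,1,0,0,0,0,0]

```text
t: 13.47
ee_pos: [0.5224, 0.1842, 0.0685]
tcp_rot: [2.305, 2.133, 0.0]
contact_force: [0.2, -0.8, -2.2]
opening: 0.0093
```

```bash
python3 -c "
from h import *
st(120,0,68.5)"
```

```text
bay pos 120.73 -0.11 68.47
t 13.47 pos [0.5224 0.1842 0.0685] shift mm [-0.7 -0.1 -0. ] psi 85.55 F [ 0.2 -0.8 -2.2] open 0.0093 zaxis [ 9.e-04 -6.e-04 -1.e+00]
turn [ 0.05  0.03 -0.03]
```

>>> apply_moves:
  commands:
    - [1,1,0,0,0,0,0]

```text
t: 13.55
ee_pos: [0.5225, 0.1853, 0.0684]
tcp_rot: [2.305, 2.133, 0.0]
contact_force: [-0.2, -0.2, -1.9]
opening: 0.0096
```

>>> apply_moves:
  commands:
    - [1,1,0,0,0,0,0]

```text
t: 13.63
ee_pos: [0.5225, 0.1863, 0.0684]
tcp_rot: [2.305, 2.133, 0.0]
contact_force: [0.3, 0.1, -2.5]
opening: 0.0092
```

>>> apply_moves:
  commands:
    - [1,1,0,0,0,0,0]

```text
t: 13.72
ee_pos: [0.5226, 0.1867, 0.0685]
tcp_rot: [2.304, 2.133, -0.002]
contact_force: [0.0, -3.4, -1.7]
opening: 0.0097
```

>>> apply_moves:
  commands:
    - [1,1,0,0,0,0,0]

```text
t: 13.8
ee_pos: [0.5227, 0.1869, 0.0686]
tcp_rot: [2.302, 2.133, -0.005]
contact_force: [0.0, -3.8, -1.3]
opening: 0.0089
```

>>> apply_moves:
  commands:
    - [1,1,0,0,0,0,0]

```text
t: 13.88
ee_pos: [0.5227, 0.1871, 0.0687]
tcp_rot: [2.301, 2.133, -0.007]
contact_force: [-1.2, -5.0, -0.5]
opening: 0.0098
```

```bash
python3 -c "
from h import *
st(130.2,0,68.5)"
```

```text
bay pos 123.67 -0.23 68.66
t 13.88 pos [0.5227 0.1871 0.0687] shift mm [ 6.5 -0.2  0.1] psi 85.65 F [-1.2 -5.  -0.5] open 0.0098 zaxis [-6.0e-04 -6.3e-03 -1.0e+00]
turn [-0.01  0.36  0.07]
```

>>> apply_moves:
  commands:
    - [1,2,0,0,0,0.4,0]

```text
t: 13.97
ee_pos: [0.5228, 0.1884, 0.0685]
tcp_rot: [2.303, 2.136, -0.002]
contact_force: [-0.3, -5.6, -1.6]
opening: 0.0094
```

>>> apply_moves:
  commands:
    - [1,2,0,0,0,0.4,0]

```text
t: 14.05
ee_pos: [0.5229, 0.1894, 0.0684]
tcp_rot: [-2.3, -2.135, -0.003]
contact_force: [-0.8, -7.1, -1.1]
opening: 0.0094
```

>>> apply_moves:
  commands:
    - [1,2,0,0,0,0.4,0]

```text
t: 14.13
ee_pos: [0.523, 0.1902, 0.0683]
tcp_rot: [-2.297, -2.134, -0.008]
contact_force: [-1.2, -7.2, -0.5]
opening: 0.0093
```

```bash
python3 -c "
from h import *
st(130.2,0,68.5)"
```

```text
bay pos 126.78 -0.26 68.29
t 14.13 pos [0.523  0.1902 0.0683] shift mm [ 3.4 -0.2 -0.2] psi 85.78 F [-1.2 -7.2 -0.5] open 0.0093 zaxis [-6.0e-04  8.2e-03 -1.0e+00]
turn [-0.07 -0.47  0.2 ]
```

>>> apply_moves:
  commands:
    - [1,2.5,0,0,0,-0.2,0.2]

```text
t: 14.22
ee_pos: [0.5231, 0.1911, 0.0684]
tcp_rot: [-2.303, -2.133, 0.001]
contact_force: [-1.5, -8.5, 1.9]
opening: 0.0092
```

>>> apply_moves:
  commands:
    - [1,2.5,0,0,0,0,0]

```text
t: 14.3
ee_pos: [0.5232, 0.192, 0.0685]
tcp_rot: [-2.303, -2.136, 0.006]
contact_force: [-1.7, -8.9, 1.1]
opening: 0.0088
```

```bash
python3 -c "
from h import *
st(130.2,0,68.5)"
```

```text
bay pos 128.58 -0.32 68.49
t 14.3 pos [0.5232 0.192  0.0685] shift mm [ 1.6 -0.3 -0. ] psi 85.68 F [-1.7 -8.9  1.1] open 0.0088 zaxis [-0.0032 -0.0021 -1.    ]
turn [-0.17  0.13  0.1 ]
```

>>> apply_moves:
  commands:
    - [1,2.7,0,0,0,0.1,0.1]

```text
t: 14.38
ee_pos: [0.5233, 0.1929, 0.0686]
tcp_rot: [2.304, 2.135, -0.01]
contact_force: [-1.1, -10.4, 1.0]
opening: 0.0091
```

>>> apply_moves:
  commands:
    - [1,2.2,0,0,0,0,0]

```text
t: 14.47
ee_pos: [0.5234, 0.1933, 0.0687]
tcp_rot: [2.301, 2.135, -0.016]
contact_force: [-1.0, -9.9, 1.5]
opening: 0.0094
```

```bash
python3 -c "
from h import *
st(130.2,0,68.5)"
```

```text
bay pos 129.82 -0.41 68.7
t 14.47 pos [0.5234 0.1933 0.0687] shift mm [ 0.4 -0.4  0.2] psi 85.73 F [-1.  -9.9  1.5] open 0.0094 zaxis [-0.0056 -0.0088 -0.9999]
turn [-0.28  0.53  0.15]
```

>>> apply_moves:
  commands:
    - [1,2,0,0,0,0.4,0.1]
    - [1,1.9,0,0,0,0.1,0]
    - [1,1.9,0,0,0,0.1,0]

```text
t: 14.72
ee_pos: [0.5236, 0.1932, 0.0688]
tcp_rot: [2.298, 2.138, -0.022]
contact_force: [-1.3, -9.2, 0.1]
opening: 0.0095
```

```bash
python3 -c "
from h import *
st(130.2,0,68.5)"
```

```text
bay pos 129.82 -0.56 68.77
t 14.72 pos [0.5236 0.1932 0.0688] shift mm [ 0.4 -0.6  0.3] psi 85.86 F [-1.3 -9.2  0.1] open 0.0095 zaxis [-0.0086 -0.0114 -0.9999]
turn [-0.44  0.69  0.28]
```

>>> apply_moves:
  commands:
    - [1,2.2,0,0,-0.3,0.6,0.2]
    - [1,2.1,0,0,-0.1,0.3,0.1]
    - [1,2.1,0,0,-0.1,0.3,0]

```text
t: 14.97
ee_pos: [0.5233, 0.1935, 0.0686]
tcp_rot: [2.301, 2.137, -0.008]
contact_force: [-0.7, -9.9, -0.6]
opening: 0.0091
```

```bash
python3 -c "
from h import *
st(130.2,0,68.5)
x=wcam('w12.png')"
```

```text
bay pos 130.08 -0.31 68.57
t 14.97 pos [0.5233 0.1935 0.0686] shift mm [ 0.1 -0.3  0.1] psi 85.78 F [-0.7 -9.9 -0.6] open 0.0091 zaxis [-0.0032 -0.0043 -1.    ]
turn [-0.17  0.26  0.2 ]
```

View pics/w12.png

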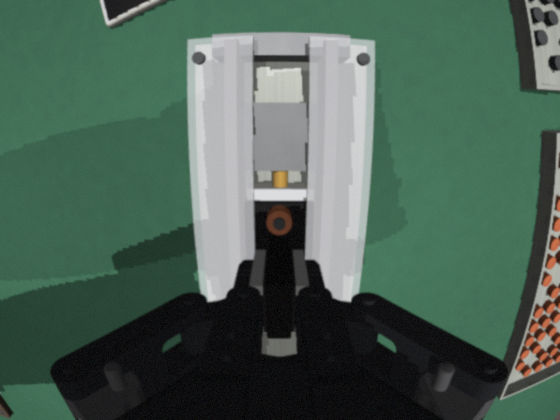

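Contact block pressed about 6.9 mm at 9.9 N. I'll hold for about another second.

>>> apply_moves:
  commands:
    - [1,2.1,0,0,-0.1,0.4,0.1]
    - [1,2.1,0,0,-0.1,0.3,0]
    - [1,2.1,0,0,-0.1,0.3,0]
    - [1,2.1,0,0,-0.1,0.3,0]

```text
t: 15.35
ee_pos: [0.5233, 0.1933, 0.0684]
tcp_rot: [-2.299, -2.141, 0.0]
contact_force: [-1.2, -9.2, 0.5]
opening: 0.0093
```

```bash
python3 -c "
from h import *
st(130.2,0,68.5)"
```

```text
bay pos 129.91 -0.32 68.35
t 15.35 pos [0.5233 0.1933 0.0684] shift mm [ 0.3 -0.3 -0.1] psi 85.93 F [-1.2 -9.2  0.5] open 0.0093 zaxis [-3.e-04  2.e-04 -1.e+00]
turn [-0.02 -0.01  0.35]
```

>>> apply_moves:
  commands:
    - [1,2.2,0,0,0,0.2,0.3]
    - [1,2.2,0,0,0,0.2,0.1]
    - [1,2.2,0,0,0,0.2,0.1]
    - [1,2.2,0,0,0,0.2,0.1]

```text
t: 15.68
ee_pos: [0.5234, 0.1936, 0.0685]
tcp_rot: [-2.304, -2.135, 0.01]
contact_force: [-1.3, -8.7, 0.9]
opening: 0.0093
```

```bash
python3 -c "
from h import *
st(130.2,0,68.5)"
```

```text
bay pos 130.16 -0.36 68.46
t 15.68 pos [0.5234 0.1936 0.0685] shift mm [ 0.  -0.4 -0. ] psi 85.62 F [-1.3 -8.7  0.9] open 0.0093 zaxis [-0.0051 -0.0041 -1.    ]
turn [-0.28  0.26  0.04]
```

>>> apply_moves:
  commands:
    - [1,2.4,0,0,-0.2,0.4,0]
    - [1,2.4,0,0,-0.1,0.3,0]
    - [1,2.2,0,0,-0.1,0.3,0.1]
    - [1,2.2,0,0,-0.1,0.3,0.1]
    - [1,2.2,0,0,-0.1,0.3,0.1]
    - [1,2.2,0,0,-0.1,0.3,0.1]

```text
t: 16.18
ee_pos: [0.5232, 0.1938, 0.0683]
tcp_rot: [2.303, 2.136, -0.001]
contact_force: [-1.1, -9.9, -0.4]
opening: 0.0093
```

```bash
python3 -c "
from h import *
st(130.2,0,68.5)"
```

```text
bay pos 130.37 -0.19 68.29
t 16.18 pos [0.5232 0.1938 0.0683] shift mm [-0.2 -0.2 -0.2] psi 85.68 F [-1.1 -9.9 -0.4] open 0.0093 zaxis [-3.e-04 -5.e-04 -1.e+00]
turn [-0.02  0.03  0.1 ]
```

>>> apply_moves:
  commands:
    - [1,0,0,0,0,0,0]
    - [1,-1,0,0,0,0,0]
    - [1,-1,0,0,0,0,0]
    - [1,-1,0,0,0,0,0]
    - [1,-1,0,0,0,0,0]
    - [1,-1,0,0,0,0,0]
    - [1,-1,0,0,0,0,0]
    - [1,-1,0,0,0,0,0]

```text
t: 16.85
ee_pos: [0.5228, 0.1846, 0.0683]
tcp_rot: [2.305, 2.134, -0.003]
contact_force: [-0.1, 0.2, -2.9]
opening: 0.0093
```

```bash
python3 -c "
from h import *
st(122,0,67)"
```

```text
bay pos 121.15 -0.43 68.33
t 16.85 pos [0.5228 0.1846 0.0683] shift mm [ 0.9 -0.4  1.3] psi 85.59 F [-0.1  0.2 -2.9] open 0.0093 zaxis [-0.0013 -0.0015 -1.    ]
turn [-0.07  0.09  0.01]
```

Backed off the block with the contact force gone. Next I lower it to the floor and release.

>>> apply_moves:
  commands:
    - [1,0,-0.2,0.8,0,0.1,0]
    - [1,0,0,0.7,0,0,0]
    - [1,0,0,0,0,0,0]
    - [0.85,0,0,0,0,0,0]
    - [0.7,0,0,0,0,0,0]
    - [0.6,0,0,0,0,0,0]
    - [0.6,0,0,0,0,0,0]

```text
t: 17.43
ee_pos: [0.5242, 0.186, 0.0685]
tcp_rot: [2.305, 2.135, 0.007]
contact_force: [-1.0, 0.5, 0.1]
opening: 0.034
```

```bash
python3 -c "
from h import *
st(122,0,67)
x=wcam('w13.png')"
```

```text
bay pos 122.69 -1.77 68.48
t 17.43 pos [0.5242 0.186  0.0685] shift mm [-0.7 -1.8  1.5] psi 85.61 F [-1.   0.5  0.1] open 0.034 zaxis [ 0.0033  0.0028 -1.    ]
turn [ 0.18 -0.17  0.03]
```

View pics/w13.png

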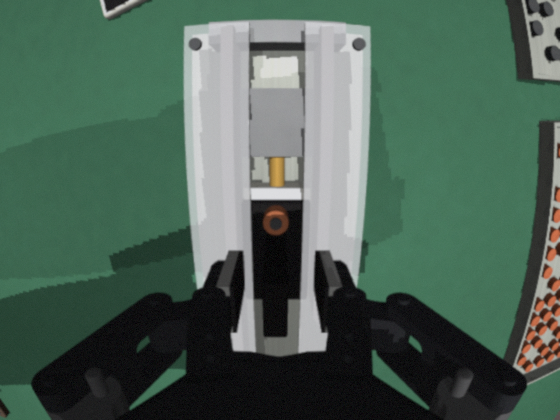

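Released; the fingers are clear of the fin. Lifting away next.

>>> apply_moves:
  commands:
    - [0.6,0,-1,-8,0,0,0]
    - [0.6,0,0,-15,0,0,0]
    - [0.6,0,0,-20,0,0,0]
    - [0.6,0,0,-20,0,0,0]
    - [0.6,0,0,-20,0,0,0]
    - [0.6,0,0,-20,0,0,0]
    - [0.6,0,0,-20,0,0,0]
    - [0.6,-35,0,0,0,0,0]
    - [0.6,-35,0,0,0,0,0]
    - [0.6,-35,0,0,0,0,0]
    - [0.6,-35,0,0,0,0,0]
    - [0.6,-35,0,0,0,0,0]
    - [0.6,0,0,0,0,0,0]
    - [0.6,0,0,0,0,0,0]

```text
t: 18.65
ee_pos: [0.5104, 0.0055, 0.209]
tcp_rot: [2.291, 2.133, 0.021]
contact_force: [-0.1, 0.4, 0.1]
opening: 0.0345
```

```bash
python3 -c "
from h import *
st(122,0,67)
x=wcam('w14.png');snap('top','t14.png');snap('side','s14.png')
import cv2
a=cv2.imread('pics/t14.png')[180:270,140:320];b=cv2.imread('pics/s14.png')[180:340,220:360]
cv2.imwrite('pics/t14c.png',cv2.resize(a,None,fx=4,fy=4));cv2.imwrite('pics/s14c.png',cv2.resize(b,None,fx=3.7,fy=3.7))"
```

```text
bay pos -58.36 -1.88 208.96
t 18.65 pos [0.5104 0.0055 0.209 ] shift mm [180.   -3.3 142.4] psi 85.91 F [-0.1  0.4  0.1] open 0.0345 zaxis [ 0.0175  0.0014 -0.9998]
turn [ 0.99 -0.15  0.32]
```

View pics/w14.png

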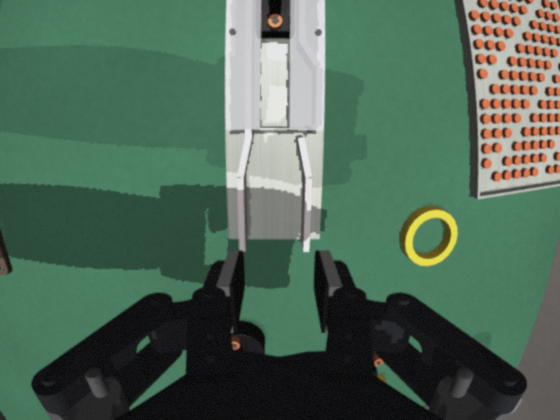

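View pics/s14c.png

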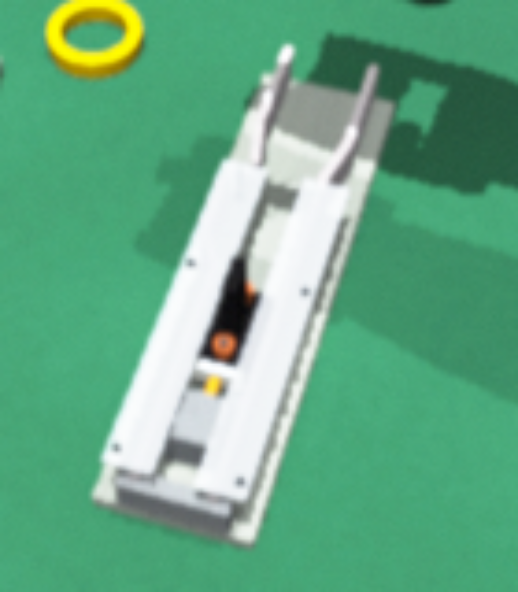

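View pics/t14.png

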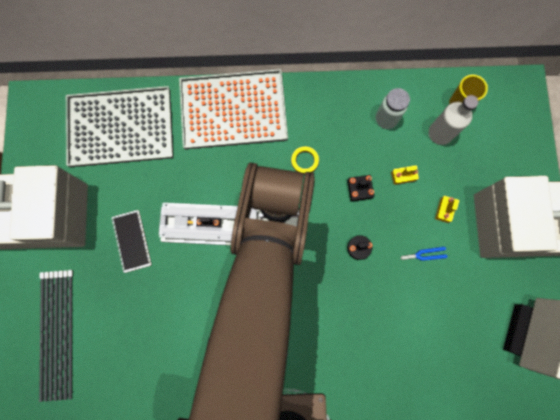

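```bash
python3 -c "
from h import *
print(env.state()['contact_force'],env.state()['t']); print(env.finish_job())"
```

```text
[-0.41790051  0.47446014 -1.08790887] 18.8
the job is handed in; nothing more can be done
None
```

I loaded the black narrow carrier into the test bay, pressed the contact block as asked, and left the carrier resting behind the closed flap. I handed the job in at 18.8 s of the 72 s allowed.

- **Loading:** I gripped the carrier by its fin and set it down in the mouth. The force reading showed about 20 N briefly as I pressed it onto the floor. I then lifted it about 1.5 mm and slid it through the flap, and nothing jammed.
- **Pressing:** The block's face was felt with the carrier centre at bay x of about 123 mm, some 2 mm beyond the camera estimate. I pressed it back about 7 mm, with readings between 8.7 and 10.4 N, for about 1.7 s. By position it stayed well short of the 16 mm bottom.
- **Release:** I backed off until the contact force was gone, lowered the carrier to the floor, opened the fingers and moved clear.

In the last pictures the carrier stands upright just in front of the block and the gripper is empty and away from it. The flap bar lies across the lane as it did at the start. The other carriers, phone, snips and tape look unmoved by eye in the top view.

Two checks were imperfect. The tool tilted by up to about 0.7° while pressing, so the depth is good to roughly 0.5 mm. I judged the flap closed from the side and wrist pictures only, since there is no reading of its angle.

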